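# Shut down the warming plate and nest the pans

## Robot

A 6-joint arm with a two-finger parallel gripper is mounted at the origin on the work surface. World frame = base frame: x ahead of the robot, y to its left, z up, the work surface at z = 0. Lengths are in m, angles in rad, forces in N, time in s.
With the tool pointing down it reaches from about 0.425 to 0.95 m from the base axis. Payload 3.5 kg.
Tool frame: the origin (TCP) lies at the very end of the fingers, on their centre line; the grasp point (between the pads) lies 19 mm behind it (ctrl.grip_point_offset is the distance from the TCP to the grasp point, in m); z points along the fingers, y is the line along which they close (so a half turn about z gives the same grasp; the last joint's range is limited). The gripper opens to 85 mm and grips with 20 to 120 N. Pads are 22 mm wide; open, the fingers measure 114 mm over their backs; the gripper's body (76 mm by 85 mm) begins 54 mm behind the grasp point. The pads swing forward as they close: fully open they stand 13 mm farther back than shut.
Start: joints at [-1.348, 0.286, 1.577, -0, 1.279, -0.15], TCP at [0.246, -0.629, 0.193] pointing down, gripper open.
Joint ranges: [-2.77, 2.77], [-0.9, 2.22], [0.21, 2.48], [-1.53, 4.67], [0.24, 2.81], [-2.84, 2.84]. Speed limits (rad/s): [2.79, 2.79, 3.14, 3.14, 3.14, 3.14].

## Interface

Orientations are given as a unit quaternion [x, y, z, w].
In Python, from plant import telemetry, vision, ctrl gives the robot as it stands.
- The arm moves only by the tool arm_command, never from a script. Its argument "series" is one flat list of numbers, 7 for each row, row after row: the shift along the tool's x, y, z in cm, then the turn, a rotation vector about the tool's x, y, z in degrees, then the closure, from 0 (fully open) to 1 (shut). A call has 1 to 10 rows; each row is the pose to reach, as a shift and turn from the pose commanded when the call began, along the tool's axes at that moment; what a row does not reach only later rows make up. A row lasts 1/12 s, in which the tool goes at most 41.7 mm and 7.16 degrees, less where a joint would pass 70% of its speed; a pose out of reach is approached as far as the arm can. A call with a gripper value outside its range is refused whole. The fingers move at their own pace and stop on an object; "force" is the grip in N (left out, the last holds). Time passes only in rows, so rows that repeat a pose let the fingers close. It gives the time, the measured TCP pose, the force, the opening and the grip force at its end, in the units of the state.
- telemetry.get_state(): the state, without advancing time (a new reading comes with each control period).
- vision.read_camera(name): name is "side" or "top"; returns a dict with "color" (480x640x3 uint8, blue, green, red), "K" (3x3 intrinsics, pixels), "D" ([k1, k2, p1, p2, k3] as OpenCV has them; the pictures are not rectified), "rvec" (rotation vector, rad) and "tvec" (3), from world to camera coordinates, as OpenCV has them. Camera axes: x right, y down, z forward; pixel columns grow to the right and rows downward; lengths in m; the calibration is good to about 2 mm. A picture is of the moment at which its call begins. There is no depth.
- ctrl.sign_off(): hands the job in; it is judged then, once.
The state is a dict: "time": time; "qpos": joint angles; "dq": joint speeds; "joint_efforts": joint torques, N m; "eef_pos": TCP position; "tcp_rot": TCP orientation; "contact_force": force on the tool from outside, world axes, zero at the start; "wrist_torque": the same for the moment, N m; "opening": opening from 0.0 (shut) to 1.0 (fully open); "finger_force": force on a finger pad.
Only numpy, scipy, OpenCV 4.12 (cv2) and the standard library are available. Lean on these libraries where they do the work, as an engineer would, in place of code of your own. Each camera call takes 0.05 s, during which the arm holds its last target. There are 200 camera calls.

## Task

Close the outdoor kitchen for the night: before taking any pan off the warming plate, turn the plate's rotary switch all the way to off. Then nest every pan from the plate inside the largest pan, in order of size, each sitting flat on the floor of the one below, with the handles fanned out so that any two handle ends are at least 5 cm apart; leave the largest pan standing about where it is. Only when the nest is finished flip the lamp's toggle over to off, and leave the other things where they stand.

Things in the scene. Friction and masses are not known exactly. Their poses are not given: they have to be found in the camera images.
- pan_1: The largest pan, always present, standing alone on the steel top, beside the plate: straight open steel pan, outer diameter 150 mm, wall 3, floor 5, rim 55 mm above its flat underside, about 450 g. Origin: centre of underside, z up. Straight level strap handle along its own -x, from the rim to 160 mm from the axis, 14 wide, 12 high
- pan_2: Second largest pan, on the plate, may be absent: straight open steel pan, outer diameter 128 mm, wall 3, floor 5, rim 55 mm above its flat underside, about 290 g. Origin: centre of underside, z up. Straight level strap handle along its own -x, from the rim to 128 mm from the axis, 14 wide, 12 high
- pan_3: Third pan, on the plate, may be absent: straight open steel pan, outer diameter 106 mm, wall 3, floor 5, rim 55 mm above its flat underside, about 220 g. Origin: centre of underside, z up. Straight level strap handle along its own -x, from the rim to 128 mm from the axis, 14 wide, 12 high
- pan_4: Fourth pan, on the plate, may be absent: straight open steel pan, outer diameter 84 mm, wall 3, floor 5, rim 55 mm above its flat underside, about 160 g. Origin: centre of underside, z up. Straight level strap handle along its own -x, from the rim to 128 mm from the axis, 14 wide, 12 high
- pan_5: Smallest pan, on the plate, may be absent: straight open steel pan, outer diameter 62 mm, wall 3, floor 5, rim 55 mm above its flat underside, about 110 g. Origin: centre of underside, z up. Straight level strap handle along its own -x, from the rim to 128 mm from the axis, 14 wide, 12 high
- pan_1_tip (a point): middle of the outer end of that pan's handle, 61 mm above its underside. The strap's underside is level with its pan's rim (z 55 to 67 mm), so it passes over the rim of a bigger pan around it; grip across the strap from above, about 100 mm from the axis to clear the rims
- pan_2_tip (a point): middle of the outer end of that pan's handle, 61 mm above its underside. The strap's underside is level with its pan's rim (z 55 to 67 mm), so it passes over the rim of a bigger pan around it; grip across the strap from above, about 100 mm from the axis to clear the rims
- pan_3_tip (a point): middle of the outer end of that pan's handle, 61 mm above its underside. The strap's underside is level with its pan's rim (z 55 to 67 mm), so it passes over the rim of a bigger pan around it; grip across the strap from above, about 100 mm from the axis to clear the rims
- pan_4_tip (a point): middle of the outer end of that pan's handle, 61 mm above its underside. The strap's underside is level with its pan's rim (z 55 to 67 mm), so it passes over the rim of a bigger pan around it; grip across the strap from above, about 100 mm from the axis to clear the rims
- pan_5_tip (a point): middle of the outer end of that pan's handle, 61 mm above its underside. The strap's underside is level with its pan's rim (z 55 to 67 mm), so it passes over the rim of a bigger pan around it; grip across the strap from above, about 100 mm from the axis to clear the rims
- plate: Flat black warming plate, fixed, 260 mm (x) by 290 mm (y), top 18 mm high; origin at the centre of its underside. The pans stand on it with handles out over its +y and -y sides
- switchbox: Grey switch box, fixed on the top, 130 mm (x) by 200 mm (y) by 45 mm high, the plate lies between it and the largest pan; origin at the centre of its underside. On its top are the rotary switch (50 mm to its -y side of centre) and the toggle (55 mm to its +y side of centre)
- rotary (a joint): Rotary switch of the plate: 0 = off (end stop), 1.4 rad = on (other end stop); grows clockwise seen from above, stays where left (friction 0.05 N m). At 0 its grip bar lies along the box's x axis with the white mark towards the box's -x; at value v the bar is turned v clockwise
- rotary_grip (a point): on the rotary's axis at gripping height, 82 mm above the steel top; bar 49 mm long, 14 mm thick, from 59 to 89 mm height; disc of 52 mm diameter under it. The axes of this point turn with the knob, x along the bar
- toggle (a joint): Lamp toggle, hinged about the box's y axis 50 mm above the steel top: -0.6 rad = on, leaning to the box's -x; +0.6 rad = off, leaning to the box's +x. Over-centre: it drops to whichever end it is past the middle of; needs about 1 N at the tip
- toggle_tip (a point): top end of the toggle's paddle, 72 mm from the hinge axis; the paddle is 40 mm wide (along the box's y), 14 mm thick, its upper 22 mm is the black head; clear on both sides
- tumbler_1: Thick glass tumbler, 72 mm diameter, 90 mm high, bystander; origin centre of underside
- tumbler_2: Second tumbler, same as the first, bystander
- jar: Amber jar with twist cap, 70 mm diameter, 100 mm high, bystander; origin centre of underside
- burger_press: Wooden burger press, disc of 90 mm diameter with a knob, 74 mm high, bystander; origin centre of underside
- foil_tray: Empty aluminium foil tray, 90 by 150 by 25 mm, bystander; origin centre of underside
- pastry_brush: Black silicone pastry brush lying flat between robot and plate, 200 mm long, bystander
There are look-alikes about, which are no part of the job. Leave any orange or purple look-alike of the pan_4 alone.

How it is judged:
On the way, in this order (a step that is already met when the one before it is completed fails the run):
1. the rotary switch is turned to off (within 0.12 rad) while the pans are still on the plate, clear of the largest pan (value of joint rotary below 0.12 rad and horizontal distance between each of pan_2, pan_3, pan_4, pan_5 and pan_1 above 0.1 m and z of each of pan_2, pan_3, pan_4, pan_5 in the frame of plate below 0.03 m and horizontal distance between each of pan_2, pan_3, pan_4, pan_5 and plate below 0.2 m), for 0.2 s.
2. every pan is nested in the largest, flat, with handle ends 5 cm or more apart, the rotary off (value of joint rotary below 0.12 rad and horizontal distance between pan_2 and pan_1 below 0.013 m and z of pan_2 in the frame of pan_1 between 0.002 and 0.009 m and angle between each of pan_2, pan_3, pan_4, pan_5, pan_1's own z axis and vertical below 0.08 rad and linear speed of each of pan_2, pan_3, pan_4, pan_5 below 0.03 m/s and horizontal distance between pan_3 and pan_1 below 0.024 m and z of pan_3 in the frame of pan_1 between 0.002 and 0.014 m and horizontal distance between pan_4 and pan_1 below 0.035 m and z of pan_4 in the frame of pan_1 between 0.002 and 0.019 m and horizontal distance between pan_5 and pan_1 below 0.046 m and z of pan_5 in the frame of pan_1 between 0.002 and 0.024 m and horizontal distance between pan_1_tip and pan_2_tip above 0.05 m and horizontal distance between each of pan_1_tip, pan_2_tip and pan_3_tip above 0.05 m and horizontal distance between each of pan_1_tip, pan_2_tip, pan_3_tip and pan_4_tip above 0.05 m and horizontal distance between each of pan_1_tip, pan_2_tip, pan_3_tip, pan_4_tip and pan_5_tip above 0.05 m and height (world z) of pan_1 below 0.008 m), for 0.3 s.
3. the lamp's toggle is flipped to off (value of joint toggle above 0.45 rad), for 0.2 s.
At the end, for the whole second after the job is handed in: Rotary within 0.12 rad of off, toggle past 0.45 rad; pans at rest, flat (0.08 rad) in the largest, undersides at most 9, 14, 19, 24 mm (big to small) above its own, axes within 13, 24, 35, 46 mm; handle ends 5 cm or more apart; largest pan upright on the top within 10 cm of its start (all of step 2 and value of joint toggle above 0.45 rad and distance of pan_1 from where it was at the start of the episode below 0.1 m); the robot touches nothing.
It fails at once if a bystander is pushed more than 5 cm away (distance of any of tumbler_1, tumbler_2, jar, burger_press, foil_tray, pastry_brush from where it was at the start of the episode above 0.05 m).
It fails at once if a tumbler, the jar or the press is tipped over (angle between any of tumbler_1, tumbler_2, jar, burger_press's own z axis and vertical above 0.5 rad).
Of pan_2, pan_3, pan_4, pan_5 only 3 to 4 are there at a start; the rules pass over those that are not, and their reading is None.
At some moment in a run one of pan_2, pan_3, pan_4, pan_5 may be knocked a few centimetres aside while the robot is not near it.
It also fails if it takes over 208 s, if anything falls off the work surface, if the arm or the gripper's body presses on something with over 40 N, if the wrist force passes 120 N, or if a joint passes its speed limit or range.

## Working session

There is one attempt and no reset: what is moved stays moved. The work goes in short steps, Python scripts to look and compute and a tool call to move; the robot and the scene stay as the last step left them, time stands still between calls to the robot, and variables do not carry over. Pictures are saved under pics/ and viewed, at most 14 in all, crops included, and the job is handed in when it is done.

Besides the shell and the picture viewer there is one more tool, called after "Request:" as name(argument=value, ...) on one line, values as JSON. arm_command: Moves the arm, as the interface text tells. Its arguments: {"type":"object","properties":{"series":{"type":"array","items":{"type":"number"}},"force":{"type":"number"}},"required":["series"]}

```bash
mkdir -p pics; ls; cat > h.py <<'E'
import numpy as np, cv2
from plant import telemetry, vision, ctrl
def snap(n,f=None):
    c=vision.read_camera(n)
    if f: cv2.imwrite('pics/'+f,c['color'])
    return c
def ray(c,px):
    R=cv2.Rodrigues(np.array(c['rvec'],float))[0]; t=np.array(c['tvec'],float).reshape(3)
    u=cv2.undistortPoints(np.array(px,float).reshape(-1,1,2),np.array(c['K']),np.array(c['D'])).reshape(-1,2)
    d=np.c_[u,np.ones(len(u))]@R
    return -R.T@t,d
def onz(c,px,z):
    o,d=ray(c,px); return o+d*((z-o[2])/d[:,2])[:,None]
def proj(c,P):
    return cv2.projectPoints(np.array(P,float).reshape(-1,1,3),np.array(c['rvec'],float),np.array(c['tvec'],float),np.array(c['K']),np.array(c['D']))[0].reshape(-1,2)
E
python3 - <<'E'
from h import *
for n in('top','side'):
    c=snap(n,n+'0.png'); print(n,ray(c,[[320,240]]))
print(telemetry.get_state())
E
```

```text
pics
top (array([0.30015998, 0.08033074, 1.82642366]), array([[ 0.12051252,  0.01082021, -0.9926719 ]]))
side (array([0.35872965, 0.69163776, 0.85398214]), array([[ 0.14563479, -0.6327212 , -0.76059231]]))
{'time': 0.1, 'qpos': array([-1.34800372e+00,  2.87136677e-01,  1.57804004e+00,  1.63284726e-05,
        1.27857150e+00, -1.49991600e-01]), 'dq': array([ 0.00024357, -0.0014992 , -0.00455948,  0.0011945 , -0.000411  ,
       -0.00070744]), 'joint_efforts': array([ 6.54622818e-04, -4.07293117e+01, -2.93698525e+01, -9.94282937e-05,
        3.41341962e-03,  1.90025327e-05]), 'eef_pos': array([ 0.24572853, -0.62796153,  0.19154072]), 'tcp_rot': array([ 9.82679092e-01,  1.85312277e-01, -3.14127882e-05, -1.07735365e-03]), 'contact_force': array([-0.14655825, -0.27377248, -0.19267754]), 'wrist_torque': array([-0.02846042,  0.04770433, -0.01819376]), 'finger_force': 0.0, 'opening': 0.9953543905474719}
```

View pics/top0.png

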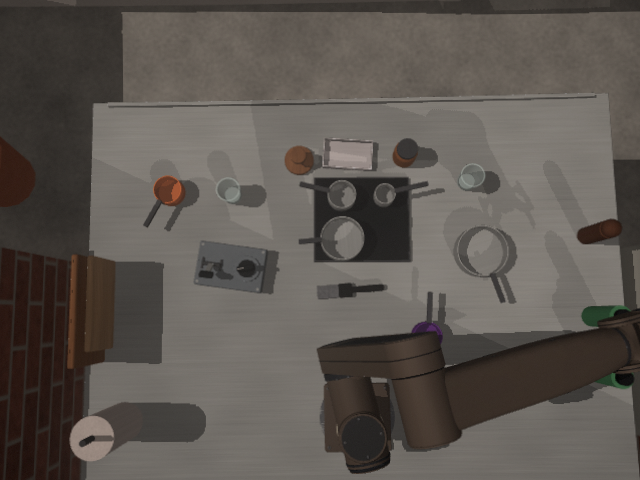

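View pics/side0.png

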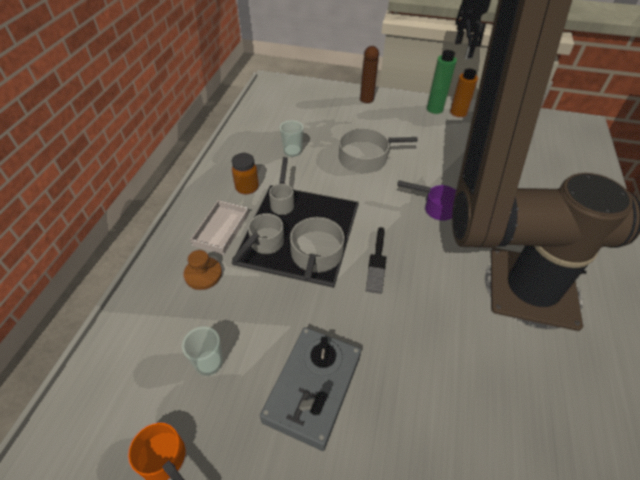

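The top view shows pan_1 at (482,251) with its handle running to (502,300), and the plate at (362,219). Three pans stand on the plate, at (342,238), (342,194) and (385,194). The box is at (235,267), with the rotary at (247,268) and the toggle at (210,268). The purple and orange pans are look-alikes. Next I'll take enlarged crops for measuring.

```bash
python3 - <<'E'
from h import *
a=cv2.imread('pics/top0.png')
cv2.imwrite('pics/c1.png',cv2.resize(a[165:305,285:525],None,fx=3.33,fy=3.33,interpolation=cv2.INTER_CUBIC))
b=a[230:300,185:285]; s=cv2.imread('pics/side0.png')[320:450,255:370]
cv2.imwrite('pics/c2.png',np.hstack([cv2.resize(b,(400,280),interpolation=cv2.INTER_CUBIC),cv2.resize(s,(248,280),interpolation=cv2.INTER_CUBIC)]))
E
```

```text
(no output)
```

View pics/c1.png

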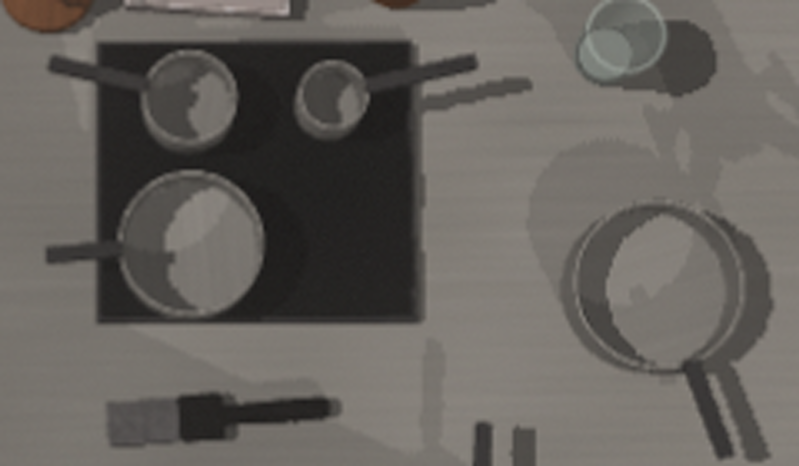

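View pics/c2.png

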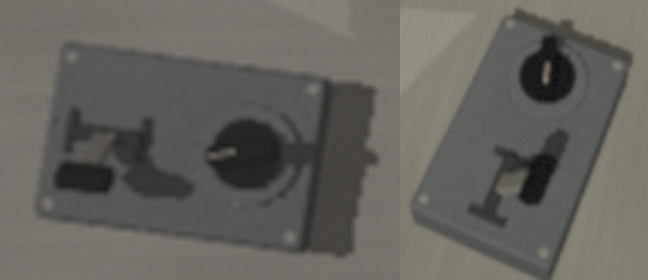

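The pan crop shows pan rims at (190,95), (332,93) and (192,243), pan_1's rim at (660,287), and the handle tips at (50,63), (475,62), (47,255) and (728,455). The box crop shows the rotary's mark pointing left towards the box's +y, so it is on. The toggle leans towards -x.

```bash
cat >> h.py <<'E'
def rotz(v): return np.degrees(np.arctan2(v[1],v[0]))
E
python3 - <<'E'
from h import *
c=snap('top')
def p(x,y): return [x/3.33+285,y/3.33+165]
def q(x,y): return [x/4+185,y/4+230]
for n,l,r,t,b,tip,z0 in [('A',142,238,50,147,(50,63),.018),('B',296,369,60,132,(475,62),.018),('C',118,264,171,317,(47,255),.018),('P1',575,746,201,373,(728,455),0)]:
    m=((l+r)/2,(t+b)/2)
    w=onz(c,[p(*m),p(l,m[1]),p(r,m[1]),p(m[0],t),p(m[0],b)],z0+.055)
    tp=onz(c,[p(*tip)],z0+.061)[0]; d=tp-w[0]
    print(n,w[0].round(4),'diam',np.linalg.norm(w[1]-w[2]).round(4),np.linalg.norm(w[3]-w[4]).round(4),'tip',tp.round(4),'len',np.linalg.norm(d[:2]).round(4),'ang',rotz(d).round(1))
pl=onz(c,[p(98,42),p(412,42),p(412,320),p(98,320)],.018);print('plate',pl.round(4),pl.mean(0).round(4))
bx=onz(c,[q(65,42),q(328,80),q(303,252),q(38,213)],.045);cc=bx.mean(0)
ux=(bx[0]-bx[3]+bx[1]-bx[2]);ux/=np.linalg.norm(ux);uy=np.array([-ux[1],ux[0],0])
print('box',cc.round(4),'yaw',rotz(ux),np.linalg.norm(bx[0]-bx[1]),np.linalg.norm(bx[1]-bx[2]))
print('rot',(cc-.05*uy).round(4),onz(c,[q(247,153)],.089).round(4),'tog hinge',(cc+.055*uy).round(4),'head',onz(c,[q(84,177)],.109).round(4))
for k,px,z in [('t1',(228,183),.09),('t2',(472,176),.09),('jar',(405,150),.1),('press',(299,158),.05),('tray0',(323,139),.025),('tray1',(377,141),.025),('tr2',(374,169),.025),('purp',(426,331),.05),('orange',(169,190),.055),('br0',(318,291),.01),('br1',(386,288),.01)]: print(k,onz(c,[px],z)[0].round(3))
E
```

```text
A [0.6467 0.0322 0.073 ] diam 0.0849 0.0873 tip [0.6797 0.1554 0.079 ] len 0.1276 ang 75.0
B [ 0.6465 -0.0938  0.073 ] diam 0.0644 0.0647 tip [ 0.6732 -0.2195  0.079 ] len 0.1285 ang -78.0
C [0.5169 0.034  0.073 ] diam 0.128 0.1291 tip [0.5088 0.1602 0.079 ] len 0.1265 ang 93.7
P1 [ 0.4734 -0.3783  0.055 ] diam 0.1492 0.1521 tip [ 0.3256 -0.4272  0.061 ] len 0.1557 ang -161.7
plate [[ 0.7117  0.1138  0.018 ]
 [ 0.706  -0.1733  0.018 ]
 [ 0.4512 -0.1645  0.018 ]
 [ 0.4563  0.1178  0.018 ]] [ 0.5813 -0.0265  0.018 ]
box [0.4423 0.3641 0.045 ] yaw -8.508829775566035 0.19741112991138626 0.12798664395197035
rot [0.4349 0.3147 0.045 ] [[0.4331 0.3115 0.089 ]] tog hinge [0.4504 0.4185 0.045 ] head [[0.4167 0.4245 0.109 ]]
t1 [0.684 0.366 0.09 ]
t2 [ 0.691 -0.347  0.09 ]
jar [ 0.77  -0.154  0.1  ]
press [0.765 0.159 0.05 ]
tray0 [0.83  0.086 0.025]
tray1 [ 0.82  -0.079  0.025]
tr2 [ 0.733 -0.068  0.025]
purp [ 0.245 -0.203  0.05 ]
orange [0.674 0.547 0.055]
br0 [0.367 0.109 0.01 ]
br1 [ 0.372 -0.095  0.01 ]
```

A is pan_4, B is pan_5, C is pan_2, and pan_3 is absent; the diameters and handle lengths match. I'll write a waypoint helper next.

```bash
cat >> h.py <<'E'
def plan(*wps):
    """waypoints (x,y,z,psi): psi = world angle of tool x, tool down. prints shift/turn per leg, current tool axes"""
    s=telemetry.get_state(); p=s['eef_pos']; q=s['tcp_rot']; ps=np.degrees(2*np.arctan2(q[1],q[0]))
    print('now',p.round(4),'psi',round(ps%360,1),'q',q.round(3),'op',round(s['opening'],3),'t',s['time'])
    for w in wps:
        d=np.array(w[:3])-p; a=np.radians(ps); x=np.array([np.cos(a),np.sin(a)]); y=np.array([x[1],-x[0]])
        t=-((w[3]-ps+180)%360-180)
        print(w,'->',(d[:2]@x*100).round(1),(d[:2]@y*100).round(1),(-d[2]*100).round(1),'turn z',round(t,1),'rows',max(np.linalg.norm(d)/.0417,abs(t)/7.16).round(1))
        p=np.array(w[:3]); ps=w[3]
E
python3 -c "
from h import *
plan((.55,-.25,.3,60),(.434,.313,.22,91.3),(.434,.313,.065,91.3))"
```

```text
now [ 0.2458 -0.628   0.1917] psi 21.4 q [ 0.983  0.185 -0.    -0.001] op 1.0 t 0.15
(0.55, -0.25, 0.3, 60) -> 42.1 -24.1 -10.8 turn z -38.6 rows 11.9
(0.434, 0.313, 0.22, 91.3) -> 43.0 -38.2 8.0 turn z -31.3 rows 13.9
(0.434, 0.313, 0.065, 91.3) -> 0.0 0.0 15.5 turn z -0.0 rows 3.7
```

Request:
arm_command(series=[21, -12, -11, 0, 0, 0, 0.4, 21, -12, -11, 0, 0, 0, 0.4, 21, -12, -11, 0, 0, 0, 0.4, 21, -12, -11, 0, 0, 0, 0.4, 21, -12, -11, 0, 0, 0, 0.4, 21, -12, -11, 0, 0, 0, 0.4, 21, -12, -11, 0, 0, 0, 0.4, 21, -12, -11, 0, 0, 0, 0.4])

```text
time: 0.82
eef_pos: [0.4003, -0.4386, 0.3057]
tcp_rot: [0.982, 0.188, 0.001, 0.002]
contact_force: [0.1, 0.2, -0.2]
opening: 0.595
finger_force: 0.0
```

Request:
arm_command(series=[21, -12, 0, 0, 0, -39, 0.4, 21, -12, 0, 0, 0, -39, 0.4, 21, -12, 0, 0, 0, -39, 0.4, 21, -12, 0, 0, 0, -39, 0.4, 21, -12, 0, 0, 0, -39, 0.4, 21, -12, 0, 0, 0, -39, 0.4, 21, -12, 0, 0, 0, -39, 0.4, 21, -12, 0, 0, 0, -39, 0.4])

```text
time: 1.48
eef_pos: [0.5496, -0.2519, 0.3011]
tcp_rot: [0.864, 0.503, -0.001, -0.001]
contact_force: [0.7, -0.1, -0.1]
opening: 0.598
finger_force: 0.0
```

```bash
python3 -c "
from h import *
plan((.54,.05,.3,75),(.434,.313,.22,91.3),(.434,.313,.065,91.3))"
```

```text
now [ 0.5496 -0.2519  0.3011] psi 60.4 q [ 0.864  0.503 -0.001 -0.001] op 0.598 t 1.4833
(0.54, 0.05, 0.3, 75) -> 25.8 -15.7 0.1 turn z -14.6 rows 7.2
(0.434, 0.313, 0.22, 91.3) -> 22.7 -17.0 8.0 turn z -16.3 rows 7.1
(0.434, 0.313, 0.065, 91.3) -> 0.0 0.0 15.5 turn z -0.0 rows 3.7
```

Request:
arm_command(series=[25.8, -15.7, 0, 0, 0, -14.6, 0.4, 25.8, -15.7, 0, 0, 0, -14.6, 0.4, 25.8, -15.7, 0, 0, 0, -14.6, 0.4, 25.8, -15.7, 0, 0, 0, -14.6, 0.4, 25.8, -15.7, 0, 0, 0, -14.6, 0.4, 25.8, -15.7, 0, 0, 0, -14.6, 0.4, 25.8, -15.7, 0, 0, 0, -14.6, 0.4, 25.8, -15.7, 0, 0, 0, -14.6, 0.4, 25.8, -15.7, 0, 0, 0, -14.6, 0.4])

```text
time: 2.23
eef_pos: [0.5403, 0.0502, 0.3022]
tcp_rot: [0.793, 0.609, -0.0, -0.0]
contact_force: [0.9, -0.4, 0.1]
opening: 0.601
finger_force: 0.0
```

Request:
arm_command(series=[22.7, -17, 8, 0, 0, -16.3, 0.4, 22.7, -17, 8, 0, 0, -16.3, 0.4, 22.7, -17, 8, 0, 0, -16.3, 0.4, 22.7, -17, 8, 0, 0, -16.3, 0.4, 22.7, -17, 8, 0, 0, -16.3, 0.4, 22.7, -17, 8, 0, 0, -16.3, 0.4, 22.7, -17, 8, 0, 0, -16.3, 0.4, 22.7, -17, 8, 0, 0, -16.3, 0.4, 22.7, -17, 8, 0, 0, -16.3, 0.4, 22.7, -17, 8, 0, 0, -16.3, 0.4])

```text
time: 3.07
eef_pos: [0.4368, 0.3111, 0.2225]
tcp_rot: [0.7, 0.714, -0.0, 0.001]
contact_force: [0.0, -0.6, 0.3]
opening: 0.597
finger_force: 0.0
```

```bash
python3 -c "
from h import *
plan((.434,.313,.12,91.3),(.434,.313,.065,91.3))
c=snap('side','s1.png'); cv2.imwrite('pics/s1c.png',cv2.resize(c['color'][180:460,220:420],None,fx=2,fy=2))"
```

```text
now [0.4368 0.3111 0.2225] psi 91.1 q [ 0.7    0.714 -0.     0.001] op 0.597 t 3.0667
(0.434, 0.313, 0.12, 91.3) -> 0.2 -0.3 10.3 turn z -0.2 rows 2.5
(0.434, 0.313, 0.065, 91.3) -> 0.0 0.0 5.5 turn z -0.0 rows 1.3
```

View pics/s1c.png

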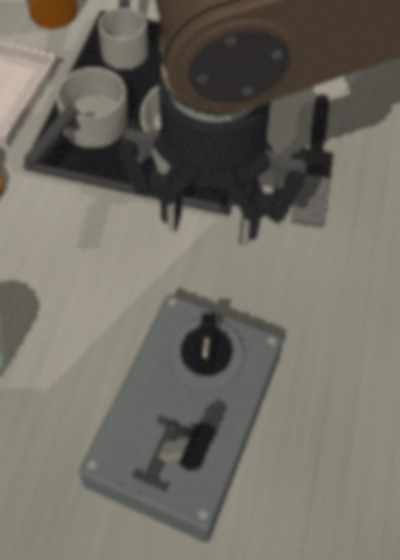

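The gripper hangs over the rotary, with its fingers at crop (172,215) and (245,235). The knob at (207,345) is untouched. Next I descend and grip.

Request:
arm_command(series=[0.2, -0.3, 4, 0, 0, 0, 0.4, 0.2, -0.3, 8, 0, 0, 0, 0.4, 0.2, -0.3, 11, 0, 0, 0, 0.4, 0.2, -0.3, 13.5, 0, 0, 0, 0.4, 0.2, -0.3, 15.6, 0, 0, 0, 0.4, 0.2, -0.3, 15.6, 0, 0, 0, 0.4])

```text
time: 3.62
eef_pos: [0.4307, 0.3113, 0.0623]
tcp_rot: [0.701, 0.714, -0.004, -0.001]
contact_force: [-0.0, -0.0, 0.9]
opening: 0.596
finger_force: 0.0
```

Request:
arm_command(series=[0, 0, 0, 0, 0, 0, 1, 0, 0, 0, 0, 0, 0, 1, 0, 0, 0, 0, 0, 0, 1, 0, 0, 0, 0, 0, 0, 1, 0, 0, 0, 0, 0, 0, 1, 0, 0, 0, 0, 0, 0, 1, 0, 0, 0, 0, 0, 0, 1, 0, 0, 0, 0, 0, 0, 1], force=50)

```text
time: 4.28
eef_pos: [0.4325, 0.3152, 0.0671]
tcp_rot: [0.699, 0.715, 0.0, 0.0]
contact_force: [-0.7, -0.1, -0.3]
opening: -0.004
finger_force: 0.0
```

```bash
python3 -c "
from h import *
c=snap('side','s2.png')['color'];d=snap('top')['color']
cv2.imwrite('pics/s2c.png',np.hstack([cv2.resize(c[280:440,250:400],(450,480)),cv2.resize(d[200:320,180:260],(320,480))]))"
```

```text
(no output)
```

View pics/s2c.png

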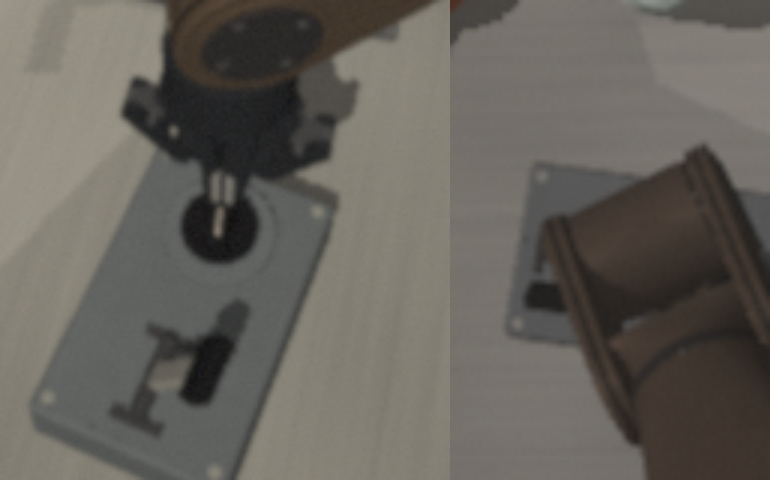

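The fingers look closed just behind the knob, at crop (222,190) against the knob centre at (220,230). I'll triangulate the knob and check the TCP projection.

```bash
python3 -c "
from h import *
c=snap('side')
f=lambda P:((proj(c,P)-[250,280])*3).round(0).tolist()
print('tcp',f([.4325,.3152,.067]),'knob',f([[.434,.313,.089],[.434,.313,.059],[.434,.338,.089],[.434,.289,.089]]))
print('boxcorners',f([[.4423+ (a*.989*.065+b*.148*.1),.3641-a*.148*.065+b*.989*.1,.045] for a,b in((1,1),(1,-1),(-1,-1),(-1,1))]))
plan()"
```

```text
tcp [[222.0, 217.0]] knob [[221.0, 198.0], [221.0, 219.0], [212.0, 234.0], [230.0, 165.0]]
boxcorners [[26.0, 406.0], [159.0, 135.0], [335.0, 202.0], [225.0, 494.0]]
now [0.4323 0.3151 0.0668] psi 91.3 q [ 0.699  0.715 -0.    -0.   ] op 0.001 t 4.4333
```

```bash
python3 -c "
from h import *
a=cv2.imread('pics/s2.png')[325:375,295:355];b=cv2.imread('pics/s1.png')[325:375,295:355]
f=lambda i:cv2.convertScaleAbs(cv2.resize(i,(396,330),interpolation=cv2.INTER_CUBIC),alpha=1.8,beta=10)
cv2.imwrite('pics/z.png',np.hstack([f(a),f(b)]))"
```

```text
(no output)
```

View pics/z.png

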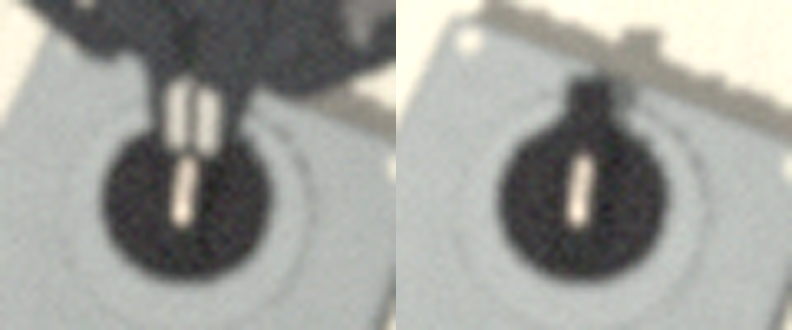

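```bash
python3 -c "
from h import *
s=snap('side');t=snap('top')
S=lambda x,y:[295+x/6.6,325+y/6.6]
for z in(.05,.059,.07,.089):
  print(z,'disc side',onz(s,[S(187,200)],z)[0][:2].round(4),'disc top',onz(t,[[246.7,268.3]],z)[0][:2].round(4),'mark side',onz(s,[S(187,155),S(183,225)],z)[:,:2].round(4).tolist(),'bar far',onz(s,[S(194,80)],z)[0][:2].round(4),'disc diam',onz(s,[S(103,200),S(270,200)],z)[:,0].round(4),'tips',onz(s,[S(190,155)],z)[0][:2].round(4))
print('mark top',onz(t,[[185+208/4,230+157/4],[185+232/4,230+153/4]],.089).round(4))
"
```

```text
0.05 disc side [0.4341 0.3134] disc top [0.4359 0.3168] mark side [[0.4375, 0.2992], [0.4334, 0.3215]] bar far [0.4413 0.2742] disc diam [0.4586 0.4099] tips [0.4366 0.299 ]
0.059 disc side [0.4332 0.3177] disc top [0.4352 0.3156] mark side [[0.4366, 0.3036], [0.4325, 0.3257]] bar far [0.4404 0.2789] disc diam [0.4575 0.4093] tips [0.4358 0.3034]
0.07 disc side [0.4322 0.3228] disc top [0.4344 0.3141] mark side [[0.4356, 0.309], [0.4315, 0.3307]] bar far [0.4393 0.2846] disc diam [0.4561 0.4086] tips [0.4347 0.3087]
0.089 disc side [0.4304 0.3318] disc top [0.4329 0.3116] mark side [[0.4337, 0.3182], [0.4297, 0.3395]] bar far [0.4373 0.2944] disc diam [0.4537 0.4074] tips [0.4329 0.318 ]
mark top [[0.4307 0.3395 0.089 ]
 [0.4333 0.3223 0.089 ]]
```

```bash
python3 -c "
from h import *
s=snap('side')
print(proj(s,[[.4368,.3111,z] for z in(.2225,.2325,.2425,.2525)]).round(1).tolist())
st=telemetry.get_state(); print(st['opening'],st['finger_force'],st['contact_force'],st['qpos'])"
```

```text
[[324.1, 308.0], [324.2, 304.8], [324.3, 301.6], [324.5, 298.3]]
0.0006953741935688067 0.0 [-0.39109119  0.30107557  0.15768784] [ 4.39952152e-01  1.22112134e-01  2.01691056e+00 -8.25983162e-06
  1.00276094e+00  4.17886181e-01]
```

In the picture, the shut fingertips sit at about bar-top height (z≈0.089), while the state reports 0.067. The real fingertips therefore seem about 2 cm higher than reported. I'll lift, open, go lower and close again, watching the force.

Request:
arm_command(series=[0, 0, -4, 0, 0, 0, 0.4, 0, 0, -4, 0, 0, 0, 0.4, 0, 0, -4, 0, 0, 0, 0.4, 0, 0, -4, 0, 0, 0, 0.4, 0, 0, -4, 0, 0, 0, 0.4, 0, 0, -4, 0, 0, 0, 0.4])

```text
time: 5.08
eef_pos: [0.4316, 0.3146, 0.1055]
tcp_rot: [0.699, 0.715, -0.001, -0.0]
contact_force: [0.6, 0.6, 0.5]
opening: 0.598
finger_force: 0.0
```

Request:
arm_command(series=[0, 0, 3, 0, 0, 0, 0.5, 0, 0, 4, 0, 0, 0, 0.5, 0, 0, 4.7, 0, 0, 0, 0.5, 0, 0, 5.3, 0, 0, 0, 0.5, 0, 0, 5.7, 0, 0, 0, 0.5, 0, 0, 5.7, 0, 0, 0, 0.5])

```text
time: 5.58
eef_pos: [0.4321, 0.3149, 0.0492]
tcp_rot: [0.699, 0.715, -0.001, -0.0]
contact_force: [-0.2, 1.0, -0.8]
opening: 0.502
finger_force: 0.0
```

Request:
arm_command(series=[0, 0, 0, 0, 0, 0, 1, 0, 0, 0, 0, 0, 0, 1, 0, 0, 0, 0, 0, 0, 1, 0, 0, 0, 0, 0, 0, 1, 0, 0, 0, 0, 0, 0, 1, 0, 0, 0, 0, 0, 0, 1], force=40)

```text
time: 6.08
eef_pos: [0.4329, 0.3153, 0.0505]
tcp_rot: [0.699, 0.715, 0.001, 0.0]
contact_force: [-0.1, -0.4, 3.1]
opening: -0.0
finger_force: 1.3
```

```bash
python3 -c "
from h import *
s=snap('side','s3.png')['color'][300:380,265:365]
cv2.imwrite('pics/s3c.png',cv2.convertScaleAbs(cv2.resize(s,(600,480),interpolation=cv2.INTER_CUBIC),alpha=1.8,beta=10))"
```

```text
(no output)
```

View pics/s3c.png

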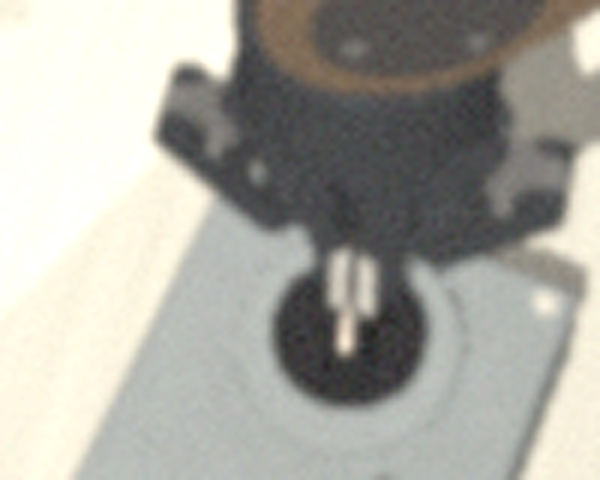

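The fingers are still shut on top of the bar, now with light contact (3 N). The real tip is at about 0.089 while 0.0505 is reported, an offset of about 38 mm. I'll raise, open and go down by that much more.

Request:
arm_command(series=[0, 0, -3, 0, 0, 0, 0.5, 0, 0, -3, 0, 0, 0, 0.5, 0, 0, -3, 0, 0, 0, 0.5, 0, 0, -3, 0, 0, 0, 0.5, 0, 0, -3, 0, 0, 0, 0.5, 0, 0, -3, 0, 0, 0, 0.5])

```text
time: 6.63
eef_pos: [0.4316, 0.3146, 0.0786]
tcp_rot: [0.699, 0.715, -0.001, -0.0]
contact_force: [-0.7, -0.2, -0.2]
opening: 0.499
finger_force: 0.0
```

Request:
arm_command(series=[0, 0, 2, 0, 0, 0, 0.5, 0, 0, 3, 0, 0, 0, 0.5, 0, 0, 4, 0, 0, 0, 0.5, 0, 0, 4.5, 0, 0, 0, 0.5, 0, 0, 5, 0, 0, 0, 0.5, 0, 0, 5, 0, 0, 0, 0.5])

```text
time: 7.13
eef_pos: [0.4317, 0.3146, 0.0285]
tcp_rot: [0.699, 0.715, -0.001, -0.0]
contact_force: [-0.6, 0.3, -0.1]
opening: 0.497
finger_force: 0.0
```

Request:
arm_command(series=[0, 0, 0, 0, 0, 0, 1, 0, 0, 0, 0, 0, 0, 1, 0, 0, 0, 0, 0, 0, 1, 0, 0, 0, 0, 0, 0, 1, 0, 0, 0, 0, 0, 0, 1, 0, 0, 0, 0, 0, 0, 1], force=40)

```text
time: 7.63
eef_pos: [0.4351, 0.3152, 0.031]
tcp_rot: [0.699, 0.715, 0.003, 0.002]
contact_force: [5.3, -1.7, -2.5]
opening: 0.151
finger_force: 44.9
```

```bash
python3 -c "
from h import *
print(ctrl.grip_point_offset);plan()"
```

```text
0.0187
now [0.4351 0.3152 0.031 ] psi 91.3 q [0.699 0.715 0.003 0.002] op 0.151 t 7.6333
```

The grip holds: opening 0.151, matching the 14 mm bar. Next I turn it 80° counter-clockwise.

Request:
arm_command(series=[0, 0, 0, 0, 0, -6, 1, 0, 0, 0, 0, 0, -12, 1, 0, 0, 0, 0, 0, -18, 1, 0, 0, 0, 0, 0, -24, 1, 0, 0, 0, 0, 0, -30, 1, 0, 0, 0, 0, 0, -36, 1, 0, 0, 0, 0, 0, -41, 1, 0, 0, 0, 0, 0, -41, 1])

```text
time: 8.3
eef_pos: [0.4359, 0.3156, 0.031]
tcp_rot: [0.403, 0.915, 0.003, 0.003]
contact_force: [6.7, 0.2, -5.0]
opening: 0.151
finger_force: 44.6
```

Request:
arm_command(series=[0, 0, 0, 0, 0, -6, 1, 0, 0, 0, 0, 0, -12, 1, 0, 0, 0, 0, 0, -18, 1, 0, 0, 0, 0, 0, -24, 1, 0, 0, 0, 0, 0, -30, 1, 0, 0, 0, 0, 0, -36, 1, 0, 0, 0, 0, 0, -41, 1, 0, 0, 0, 0, 0, -41, 1])

```text
time: 8.97
eef_pos: [0.4361, 0.3164, 0.0311]
tcp_rot: [0.06, 0.998, 0.003, 0.004]
contact_force: [7.6, 1.6, -5.7]
opening: 0.155
finger_force: 50.1
```

```bash
python3 -c "
from h import *
plan();print(telemetry.get_state()['wrist_torque'],telemetry.get_state()['joint_efforts'][5])"
```

```text
now [0.4361 0.3164 0.0311] psi 173.1 q [0.06  0.998 0.003 0.004] op 0.155 t 8.9667
[ 0.27314879 -1.13257141 -0.87747799] -1.2729086726903915
```

The torque says the knob is against its end stop. I'll release, lift and go above pan_2's handle.

Request:
arm_command(series=[0, 0, 0, 0, 0, 0, 0.5, 0, 0, 0, 0, 0, 0, 0.5, 0, 0, 0, 0, 0, 0, 0.5, 0, 0, -4, 0, 0, 0, 0.5, 0, 0, -8, 0, 0, 0, 0.5, 0, 0, -12, 0, 0, 0, 0.5, 0, 0, -14, 0, 0, 0, 0.5, 0, 0, -14, 0, 0, 0, 0.5])

```text
time: 9.63
eef_pos: [0.4357, 0.3169, 0.1772]
tcp_rot: [0.058, 0.998, 0.003, 0.005]
contact_force: [-0.1, 0.2, 1.6]
opening: 0.502
finger_force: 0.0
```

```bash
python3 -c "
from h import *
c=snap('side');d=snap('top')
cv2.imwrite('pics/s4.png',np.hstack([cv2.resize(c['color'][170:430,230:390],(320,520)),cv2.resize(d['color'][170:300,180:300],(480,520))]))
plan((.5105,.1338,.13,93.7),(.5105,.1338,.024,93.7))"
```

```text
now [0.4326 0.3153 0.171 ] psi 173.3 q [0.059 0.998 0.001 0.001] op 0.497 t 9.7333
(0.5105, 0.1338, 0.13, 93.7) -> -9.9 -17.1 4.1 turn z 79.6 rows 11.1
(0.5105, 0.1338, 0.024, 93.7) -> 0.0 0.0 10.6 turn z -0.0 rows 2.5
```

View pics/s4.png

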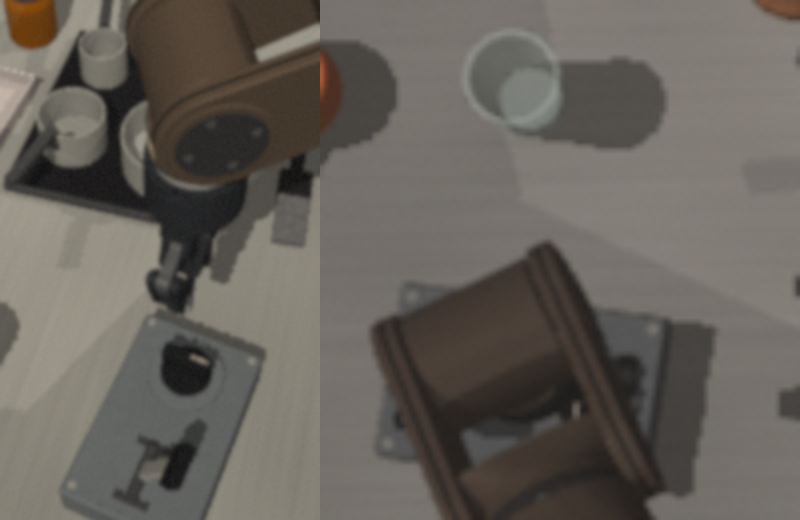

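The mark on the rotary now points towards the box's -x (side crop (200,360)), so it is off. The fingertips again look about 4 cm above the reported height. On to pan_2.

Request:
arm_command(series=[-5, -8.5, 0, 0, 0, 40, 0.5, -5, -8.5, 0, 0, 0, 40, 0.5, -5, -8.5, 0, 0, 0, 40, 0.5, -5, -8.5, 0, 0, 0, 40, 0.5, -5, -8.5, 0, 0, 0, 40, 0.5, -5, -8.5, 0, 0, 0, 40, 0.5, -5, -8.5, 0, 0, 0, 40, 0.5])

```text
time: 10.32
eef_pos: [0.4705, 0.2241, 0.1671]
tcp_rot: [0.397, 0.918, -0.002, -0.002]
contact_force: [-0.9, 0.3, -0.2]
opening: 0.494
finger_force: 0.0
```

```bash
python3 -c "
from h import *
plan((.5105,.1338,.13,93.7),(.5105,.1338,.024,93.7))"
```

```text
now [0.4705 0.2241 0.1671] psi 133.2 q [ 0.397  0.918 -0.002 -0.002] op 0.494 t 10.3167
(0.5105, 0.1338, 0.13, 93.7) -> -9.3 -3.3 3.7 turn z 39.5 rows 5.5
(0.5105, 0.1338, 0.024, 93.7) -> 0.0 0.0 10.6 turn z -0.0 rows 2.5
```

Request:
arm_command(series=[-9.3, -3.3, 3.7, 0, 0, 39.5, 0.5, -9.3, -3.3, 3.7, 0, 0, 39.5, 0.5, -9.3, -3.3, 3.7, 0, 0, 39.5, 0.5, -9.3, -3.3, 3.7, 0, 0, 39.5, 0.5, -9.3, -3.3, 3.7, 0, 0, 39.5, 0.5, -9.3, -3.3, 3.7, 0, 0, 39.5, 0.5, -9.3, -3.3, 3.7, 0, 0, 39.5, 0.5, -9.3, -3.3, 3.7, 0, 0, 39.5, 0.5])

```text
time: 10.98
eef_pos: [0.5108, 0.1344, 0.1314]
tcp_rot: [0.682, 0.731, -0.001, -0.001]
contact_force: [-0.2, -0.0, 0.0]
opening: 0.499
finger_force: 0.0
```

```bash
python3 -c "
from h import *
c=snap('side');d=snap('top')
cv2.imwrite('pics/s5.png',np.hstack([cv2.resize(c['color'][140:310,220:370],(450,510)),cv2.resize(d['color'][170:306,285:375],(340,510))]))
plan((.5105,.1338,.024,93.7))
print(proj(c,[.5105,.1338,.085]),proj(c,[.5105,.1338,.17]))"
```

```text
now [0.5112 0.1346 0.1321] psi 93.9 q [ 0.683  0.731 -0.001 -0.   ] op 0.498 t 11.0833
(0.5105, 0.1338, 0.024, 93.7) -> -0.1 -0.1 10.8 turn z 0.2 rows 2.6
[[309.14794499 266.84051185]] [[308.92091465 242.05444678]]
```

View pics/s5.png

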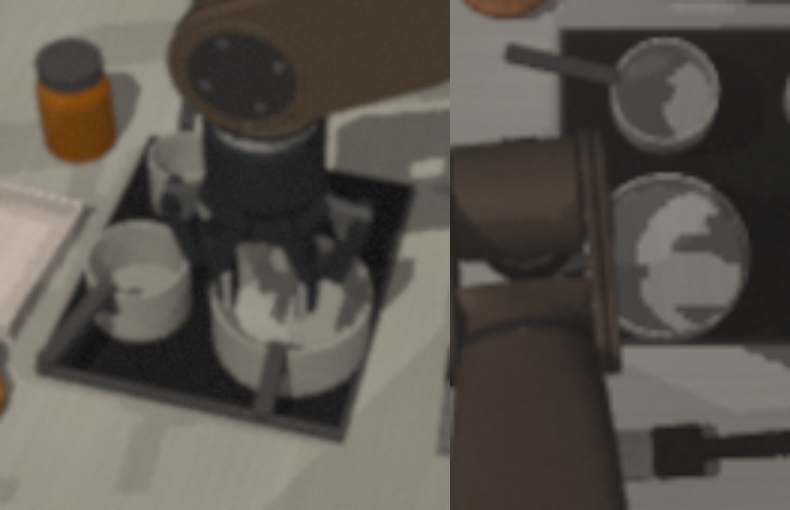

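The fingers at crop (225,290) and (310,290) straddle the line of pan_2's handle (272,375), and the pans have not moved. Down and grip.

Request:
arm_command(series=[-0.1, -0.1, 4, 0, 0, 0, 0.5, -0.1, -0.1, 7, 0, 0, 0, 0.5, -0.1, -0.1, 9, 0, 0, 0, 0.5, -0.1, -0.1, 10.2, 0, 0, 0, 0.5, -0.1, -0.1, 10.8, 0, 0, 0, 0.5, -0.1, -0.1, 10.8, 0, 0, 0, 0.5])

```text
time: 11.58
eef_pos: [0.5101, 0.1334, 0.0238]
tcp_rot: [0.683, 0.73, -0.001, -0.001]
contact_force: [-0.6, 1.0, -0.1]
opening: 0.503
finger_force: 0.0
```

Request:
arm_command(series=[0, 0, 0, 0, 0, 0, 1, 0, 0, 0, 0, 0, 0, 1, 0, 0, 0, 0, 0, 0, 1, 0, 0, 0, 0, 0, 0, 1, 0, 0, 0, 0, 0, 0, 1, 0, 0, 0, 0, 0, 0, 1], force=100)

```text
time: 12.08
eef_pos: [0.5124, 0.1337, 0.0268]
tcp_rot: [0.684, 0.73, 0.001, 0.001]
contact_force: [-1.4, 1.1, 6.6]
opening: 0.136
finger_force: 98.0
```

Request:
arm_command(series=[0, 0, -2, 0, 0, 0, 1, 0, 0, -4, 0, 0, 0, 1, 0, 0, -7, 0, 0, 0, 1, 0, 0, -10, 0, 0, 0, 1, 0, 0, -13, 0, 0, 0, 1, 0, 0, -13, 0, 0, 0, 1])

```text
time: 12.58
eef_pos: [0.515, 0.1337, 0.1618]
tcp_rot: [0.683, 0.73, 0.005, 0.004]
contact_force: [1.5, 1.0, -1.3]
opening: 0.136
finger_force: 97.9
```

```bash
python3 -c "
from h import *
snap('side','s6.png')
plan((.56,-.08,.154,92),(.4734,-.2783,.154,90))"
```

```text
now [0.5134 0.1337 0.1586] psi 93.8 q [0.683 0.73  0.003 0.003] op 0.141 t 12.6333
(0.56, -0.08, 0.154, 92) -> -21.6 3.2 0.5 turn z 1.8 rows 5.2
(0.4734, -0.2783, 0.154, 90) -> -19.5 -9.3 -0.0 turn z 2 rows 5.2
```

Request:
arm_command(series=[-21.6, 3.2, 0.5, 0, 0, 1.8, 1, -21.6, 3.2, 0.5, 0, 0, 1.8, 1, -21.6, 3.2, 0.5, 0, 0, 1.8, 1, -21.6, 3.2, 0.5, 0, 0, 1.8, 1, -21.6, 3.2, 0.5, 0, 0, 1.8, 1, -21.6, 3.2, 0.5, 0, 0, 1.8, 1, -21.6, 3.2, 0.5, 0, 0, 1.8, 1])

```text
time: 13.22
eef_pos: [0.5558, -0.0827, 0.147]
tcp_rot: [0.697, 0.717, -0.001, -0.002]
contact_force: [0.4, 0.1, -2.1]
opening: 0.138
finger_force: 98.0
```

Request:
arm_command(series=[-19.5, -9.3, 0, 0, 0, 2, 1, -19.5, -9.3, 0, 0, 0, 2, 1, -19.5, -9.3, 0, 0, 0, 2, 1, -19.5, -9.3, 0, 0, 0, 2, 1, -19.5, -9.3, 0, 0, 0, 2, 1, -19.5, -9.3, 0, 0, 0, 2, 1, -19.5, -9.3, 0, 0, 0, 2, 1, -19.5, -9.3, 0, 0, 0, 2, 1])

```text
time: 13.88
eef_pos: [0.4701, -0.2764, 0.1482]
tcp_rot: [0.708, 0.707, 0.0, -0.002]
contact_force: [-0.7, 0.7, -2.5]
opening: 0.135
finger_force: 98.1
```

```bash
python3 -c "
from h import *
c=snap('side','s7.png');d=snap('top','t7.png')
cv2.imwrite('pics/s7c.png',np.hstack([cv2.resize(c['color'][60:240,270:420],(400,480)),cv2.resize(d['color'][190:310,420:520],(400,480))]))
plan((.4734,-.2783,.016,90))"
```

```text
now [ 0.4709 -0.2758  0.1488] psi 90.1 q [ 0.707  0.708  0.    -0.001] op 0.137 t 13.9833
(0.4734, -0.2783, 0.016, 90) -> -0.2 0.3 13.3 turn z 0.1 rows 3.2
```

View pics/s7c.png

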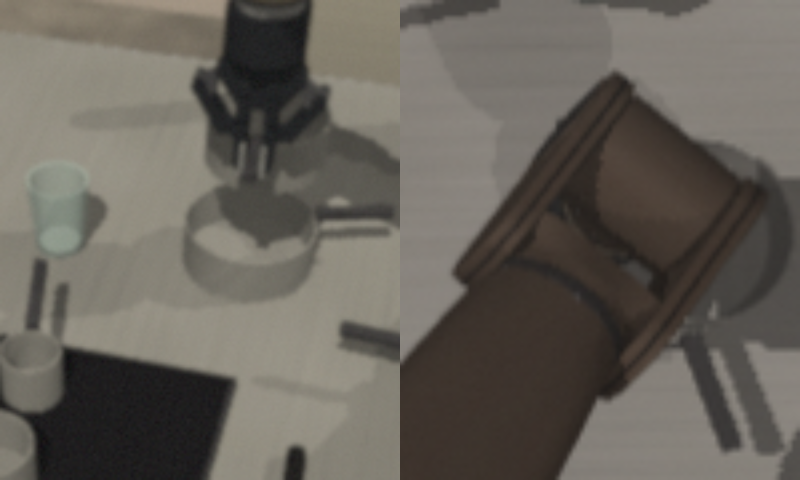

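pan_2 is held level above pan_1, with its left and right edges at side crop x 205 and 330 against pan_1's at 185 and 320. I'll lower it.

Request:
arm_command(series=[-0.2, 0.3, 2, 0, 0, 0, 1, -0.2, 0.3, 4, 0, 0, 0, 1, -0.2, 0.3, 6, 0, 0, 0, 1, -0.2, 0.3, 7.5, 0, 0, 0, 1, -0.2, 0.3, 8.5, 0, 0, 0, 1, -0.2, 0.3, 9, 0, 0, 0, 1, -0.2, 0.3, 9, 0, 0, 0, 1])

```text
time: 14.57
eef_pos: [0.4735, -0.2785, 0.0586]
tcp_rot: [0.707, 0.707, -0.0, -0.001]
contact_force: [0.1, 0.1, -2.3]
opening: 0.139
finger_force: 98.1
```

```bash
python3 -c "
from h import *
plan((.4734,-.2783,.016,90))"
```

```text
now [ 0.4735 -0.2785  0.0586] psi 90.1 q [ 0.707  0.707 -0.    -0.001] op 0.139 t 14.5667
(0.4734, -0.2783, 0.016, 90) -> 0.0 -0.0 4.3 turn z 0.1 rows 1.0
```

Request:
arm_command(series=[0, 0, 1, 0, 0, 0, 1, 0, 0, 2, 0, 0, 0, 1, 0, 0, 3, 0, 0, 0, 1, 0, 0, 3.7, 0, 0, 0, 1, 0, 0, 4.2, 0, 0, 0, 1, 0, 0, 4.5, 0, 0, 0, 1, 0, 0, 4.5, 0, 0, 0, 1])

```text
time: 15.15
eef_pos: [0.4737, -0.2802, 0.0146]
tcp_rot: [0.707, 0.707, -0.0, -0.0]
contact_force: [-0.2, 0.3, -0.1]
opening: 0.14
finger_force: 98.3
```

Request:
arm_command(series=[0, 0, 0.1, 0, 0, 0, 0.6, 0, 0, 0.1, 0, 0, 0, 0.6, 0, 0, 0.1, 0, 0, 0, 0.6, 0, 0, 0.1, 0, 0, 0, 0.6, 0, 0, -2, 0, 0, 0, 0.6, 0, 0, -5, 0, 0, 0, 0.6, 0, 0, -9, 0, 0, 0, 0.6, 0, 0, -14, 0, 0, 0, 0.6, 0, 0, -14, 0, 0, 0, 0.6])

```text
time: 15.9
eef_pos: [0.4774, -0.2833, 0.1639]
tcp_rot: [0.707, 0.707, 0.0, 0.007]
contact_force: [1.8, 0.5, 0.4]
opening: 0.401
finger_force: 0.0
```

```bash
python3 -c "
from h import *
plan((.56,-.08,.154,80),(.6726,.1288,.154,75),(.6726,.1288,.024,75))"
```

```text
now [ 0.4774 -0.2833  0.1639] psi 90.0 q [0.707 0.707 0.    0.007] op 0.401 t 15.9
(0.56, -0.08, 0.154, 80) -> 20.3 8.2 1.0 turn z 10.0 rows 5.3
(0.6726, 0.1288, 0.154, 75) -> 22.5 7.5 -0.0 turn z 5 rows 5.7
(0.6726, 0.1288, 0.024, 75) -> 0.0 0.0 13.0 turn z 0 rows 3.1
```

Request:
arm_command(series=[20.3, 8.2, 1, 0, 0, 10, 0.6, 20.3, 8.2, 1, 0, 0, 10, 0.6, 20.3, 8.2, 1, 0, 0, 10, 0.6, 20.3, 8.2, 1, 0, 0, 10, 0.6, 20.3, 8.2, 1, 0, 0, 10, 0.6, 20.3, 8.2, 1, 0, 0, 10, 0.6, 20.3, 8.2, 1, 0, 0, 10, 0.6])

```text
time: 16.48
eef_pos: [0.5568, -0.074, 0.1449]
tcp_rot: [0.765, 0.644, 0.0, 0.0]
contact_force: [-0.5, -0.6, -0.2]
opening: 0.4
finger_force: 0.0
```

Request:
arm_command(series=[22.5, 7.5, 0, 0, 0, 5, 0.6, 22.5, 7.5, 0, 0, 0, 5, 0.6, 22.5, 7.5, 0, 0, 0, 5, 0.6, 22.5, 7.5, 0, 0, 0, 5, 0.6, 22.5, 7.5, 0, 0, 0, 5, 0.6, 22.5, 7.5, 0, 0, 0, 5, 0.6, 22.5, 7.5, 0, 0, 0, 5, 0.6, 22.5, 7.5, 0, 0, 0, 5, 0.6])

```text
time: 17.15
eef_pos: [0.6694, 0.1314, 0.1446]
tcp_rot: [0.793, 0.609, -0.0, 0.0]
contact_force: [0.2, -0.8, 0.3]
opening: 0.401
finger_force: 0.0
```

```bash
python3 -c "
from h import *
c=snap('side','s8.png');d=snap('top','t8.png')
cv2.imwrite('pics/s8c.png',np.hstack([cv2.resize(c['color'][110:300,230:430],(420,400)),cv2.resize(d['color'][160:310,380:520],(373,400),interpolation=cv2.INTER_CUBIC)]))
plan((.6726,.1288,.024,75))"
```

```text
now [0.6687 0.1298 0.1446] psi 74.9 q [ 0.794  0.608 -0.     0.   ] op 0.402 t 17.25
(0.6726, 0.1288, 0.024, 75) -> 0.0 0.4 12.1 turn z -0.1 rows 2.9
```

View pics/s8c.png

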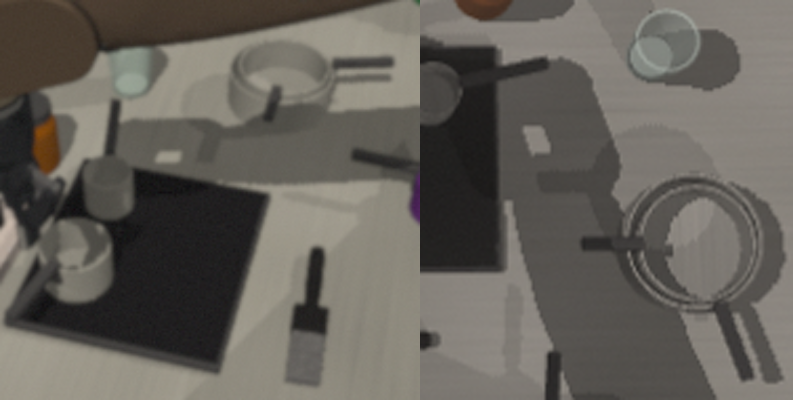

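pan_2 is nested level in pan_1, the inner and outer rims concentric around crop (696,244). pan_4 and pan_5 have not moved. Next I grip pan_4.

Request:
arm_command(series=[0, 0.4, 4, 0, 0, 0, 0.6, 0, 0.4, 8, 0, 0, 0, 0.6, 0, 0.4, 10.5, 0, 0, 0, 0.6, 0, 0.4, 11.6, 0, 0, 0, 0.6, 0, 0.4, 12.1, 0, 0, 0, 0.6, 0, 0.4, 12.1, 0, 0, 0, 0.6])

```text
time: 17.75
eef_pos: [0.6725, 0.129, 0.0236]
tcp_rot: [0.794, 0.608, -0.0, -0.0]
contact_force: [-0.5, 0.1, 0.7]
opening: 0.401
finger_force: 0.0
```

Request:
arm_command(series=[0, 0, 0, 0, 0, 0, 1, 0, 0, 0, 0, 0, 0, 1, 0, 0, 0, 0, 0, 0, 1, 0, 0, 0, 0, 0, 0, 1, 0, 0, 0, 0, 0, 0, 1, 0, 0, 0, 0, 0, 0, 1], force=100)

```text
time: 18.25
eef_pos: [0.675, 0.1306, 0.0265]
tcp_rot: [0.793, 0.609, 0.002, 0.002]
contact_force: [0.8, 0.7, 5.3]
opening: 0.137
finger_force: 98.4
```

```bash
python3 -c "
from h import *
d=snap('top')
print(onz(d,[[380+275/2.667,160+243/2.667]],.055),onz(d,[[380+277/2.667,160+244/2.667]],.06), 'tip2',onz(d,[[380+163/2.667,160+244/2.667]],.066))
plan()"
```

```text
[[ 0.4736337  -0.37762488  0.055     ]] [[ 0.4720056  -0.37844904  0.06      ]] tip2 [[ 0.47362875 -0.25315038  0.066     ]]
now [0.675  0.1306 0.0264] psi 75.0 q [0.793 0.609 0.002 0.002] op 0.142 t 18.3
```

Request:
arm_command(series=[0, 0, -2, 0, 0, 0, 1, 0, 0, -5, 0, 0, 0, 1, 0, 0, -9, 0, 0, 0, 1, 0, 0, -13, 0, 0, 0, 1, 0, 0, -13, 0, 0, 0, 1])

```text
time: 18.72
eef_pos: [0.6776, 0.1309, 0.1642]
tcp_rot: [0.793, 0.609, 0.007, 0.004]
contact_force: [1.9, 0.4, 0.3]
opening: 0.133
finger_force: 98.0
```

```bash
python3 -c "
from h import *
plan((.63,-.11,.154,50),(.568,-.3435,.154,20))"
```

```text
now [0.6776 0.1309 0.1642] psi 75.0 q [0.793 0.609 0.007 0.004] op 0.133 t 18.7167
(0.63, -0.11, 0.154, 50) -> -24.5 1.6 1.0 turn z 25.0 rows 5.9
(0.568, -0.3435, 0.154, 20) -> -21.9 10.3 -0.0 turn z 30 rows 5.8
```

Request:
arm_command(series=[-24.5, 1.6, 0, 0, 0, 25, 1, -24.5, 1.6, 0, 0, 0, 25, 1, -24.5, 1.6, 0, 0, 0, 25, 1, -24.5, 1.6, 0, 0, 0, 25, 1, -24.5, 1.6, 0, 0, 0, 25, 1, -24.5, 1.6, 0, 0, 0, 25, 1, -24.5, 1.6, 0, 0, 0, 25, 1, -24.5, 1.6, 0, 0, 0, 25, 1])

```text
time: 19.38
eef_pos: [0.6235, -0.112, 0.1525]
tcp_rot: [0.907, 0.42, -0.0, -0.001]
contact_force: [0.1, 0.2, -1.5]
opening: 0.139
finger_force: 98.0
```

Request:
arm_command(series=[-21.9, 10.3, 0, 0, 0, 30, 1, -21.9, 10.3, 0, 0, 0, 30, 1, -21.9, 10.3, 0, 0, 0, 30, 1, -21.9, 10.3, 0, 0, 0, 30, 1, -21.9, 10.3, 0, 0, 0, 30, 1, -21.9, 10.3, 0, 0, 0, 30, 1, -21.9, 10.3, 0, 0, 0, 30, 1, -21.9, 10.3, 0, 0, 0, 30, 1, -21.9, 10.3, 0, 0, 0, 30, 1])

```text
time: 20.13
eef_pos: [0.563, -0.3426, 0.1529]
tcp_rot: [0.985, 0.174, -0.0, -0.001]
contact_force: [-0.1, -0.0, -0.9]
opening: 0.139
finger_force: 98.0
```

```bash
python3 -c "
from h import *
plan((.568,-.3435,.065,20),(.568,-.3435,.019,20))"
```

```text
now [ 0.563  -0.3426  0.1529] psi 20.0 q [ 0.985  0.174 -0.    -0.001] op 0.139 t 20.1333
(0.568, -0.3435, 0.065, 20) -> 0.4 0.3 8.8 turn z 0.0 rows 2.1
(0.568, -0.3435, 0.019, 20) -> 0.0 0.0 4.6 turn z 0 rows 1.1
```

Request:
arm_command(series=[0.4, 0.3, 3, 0, 0, 0, 1, 0.4, 0.3, 6, 0, 0, 0, 1, 0.4, 0.3, 8.5, 0, 0, 0, 1, 0.4, 0.3, 10, 0, 0, 0, 1, 0.4, 0.3, 11.5, 0, 0, 0, 1, 0.4, 0.3, 12.5, 0, 0, 0, 1, 0.4, 0.3, 13.1, 0, 0, 0, 1, 0.4, 0.3, 13.4, 0, 0, 0, 1, 0.4, 0.3, 13.4, 0, 0, 0, 1])

```text
time: 20.88
eef_pos: [0.5678, -0.3461, 0.0203]
tcp_rot: [0.985, 0.173, 0.0, 0.0]
contact_force: [0.5, -0.1, -1.7]
opening: 0.139
finger_force: 98.2
```

Request:
arm_command(series=[0, 0, 0, 0, 0, 0, 0.6, 0, 0, 0, 0, 0, 0, 0.6, 0, 0, 0, 0, 0, 0, 0.6, 0, 0, 0, 0, 0, 0, 0.6, 0, 0, -2, 0, 0, 0, 0.6, 0, 0, -5, 0, 0, 0, 0.6, 0, 0, -9, 0, 0, 0, 0.6, 0, 0, -14, 0, 0, 0, 0.6, 0, 0, -14, 0, 0, 0, 0.6])

```text
time: 21.63
eef_pos: [0.571, -0.349, 0.1701]
tcp_rot: [0.985, 0.173, 0.005, 0.006]
contact_force: [0.1, -0.8, 1.6]
opening: 0.4
finger_force: 0.0
```

```bash
python3 -c "
from h import *
g=np.array([.6465,-.0938])+.1*np.array([np.cos(np.radians(-78)),np.sin(np.radians(-78))]);print(g)
plan((*g,.15,-78),(*g,.15,102),(*g,.024,102))"
```

```text
[ 0.66729117 -0.19161476]
now [ 0.571  -0.349   0.1701] psi 20.0 q [0.985 0.173 0.005 0.006] op 0.4 t 21.6333
(np.float64(0.6672911690817759), np.float64(-0.19161476007338057), 0.15, -78) -> 14.4 -11.5 2.0 turn z 98.0 rows 13.7Traceback (most recent call last):
  File "<string>", line 4, in <module>
    plan((*g,.15,-78),(*g,.15,102),(*g,.024,102))
    ~~~~^^^^^^^^^^^^^^^^^^^^^^^^^^^^^^^^^^^^^^^^^
  File "h.py", line 24, in plan
    print(w,'->',(d[:2]@x*100).round(1),(d[:2]@y*100).round(1),(-d[2]*100).round(1),'turn z',round(t,1),'rows',max(np.linalg.norm(d)/.0417,abs(t)/7.16).round(1))
                                                                                                               ^^^^^^^^^^^^^^^^^^^^^^^^^^^^^^^^^^^^^^^^^^^^^^
AttributeError: 'float' object has no attribute 'round'
```

Request:
arm_command(series=[7, -6, 0, 0, 0, -42, 0.6, 7, -6, 0, 0, 0, -42, 0.6, 7, -6, 0, 0, 0, -42, 0.6, 7, -6, 0, 0, 0, -42, 0.6, 7, -6, 0, 0, 0, -42, 0.6, 7, -6, 0, 0, 0, -42, 0.6, 7, -6, 0, 0, 0, -42, 0.6])

```text
time: 22.22
eef_pos: [0.613, -0.2656, 0.1603]
tcp_rot: [0.857, 0.516, 0.0, 0.0]
contact_force: [0.7, -1.4, 0.4]
opening: 0.402
finger_force: 0.0
```

```bash
python3 -c "
from h import *
plan((.6673,-.1916,.15,102))"
```

```text
now [ 0.613  -0.2656  0.1603] psi 62.1 q [0.857 0.516 0.    0.   ] op 0.402 t 22.2167
(0.6673, -0.1916, 0.15, 102) -> 9.1 1.3 1.0 turn z -39.9 rows 5.6
```

Request:
arm_command(series=[9.1, 1.3, 1, 0, 0, -40, 0.6, 9.1, 1.3, 1, 0, 0, -40, 0.6, 9.1, 1.3, 1, 0, 0, -40, 0.6, 9.1, 1.3, 1, 0, 0, -40, 0.6, 9.1, 1.3, 1, 0, 0, -40, 0.6, 9.1, 1.3, 1, 0, 0, -40, 0.6, 9.1, 1.3, 1, 0, 0, -40, 0.6, 9.1, 1.3, 1, 0, 0, -40, 0.6])

```text
time: 22.88
eef_pos: [0.667, -0.1916, 0.1501]
tcp_rot: [0.631, 0.776, 0.0, 0.0]
contact_force: [0.1, -0.3, -0.7]
opening: 0.401
finger_force: 0.0
```

```bash
python3 -c "
from h import *
c=snap('side','s9.png');d=snap('top','t9.png')
cv2.imwrite('pics/s9c.png',np.hstack([cv2.resize(c['color'][110:270,240:400],(400,400),interpolation=cv2.INTER_CUBIC),cv2.resize(d['color'][165:305,380:520],(400,400),interpolation=cv2.INTER_CUBIC)]))
plan((.6673,-.1916,.024,102))
print(proj(c,[[.6465,-.0938,.073],[.6732,-.2195,.085]]).round(1).tolist())"
```

```text
now [ 0.667  -0.1916  0.15  ] psi 101.8 q [0.631 0.776 0.    0.   ] op 0.399 t 22.9833
(0.6673, -0.1916, 0.024, 102) -> -0.0 0.0 12.6 turn z -0.2 rows 3.0
[[281.1, 191.6], [285.0, 156.6]]
```

View pics/s9c.png

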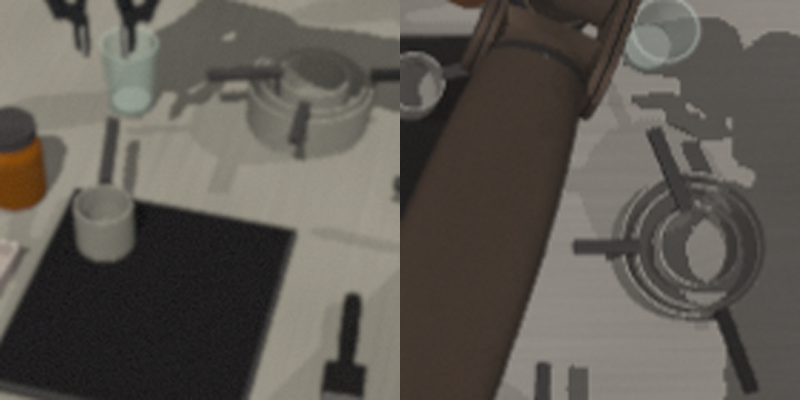

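pan_5 is where it was measured. pan_4 sits in the nest at side crop (313,72), perhaps a bit high. I'll check its rim height by projection.

```bash
python3 -c "
from h import *
c=snap('side');d=snap('top')
S=lambda P:((proj(c,P)-[240,110])*2.5).round(0).tolist()
T=lambda P:((proj(d,P)-[380,165])*400/140+[400,0]).round(0).tolist()
import math
for n,r,z,cx,cy in(('p1',.0735,.055,.4735,-.378),('p2',.0625,.06,.4735,-.38),('p4',.0405,.065,.472,-.38)):
  P=[[cx+r*math.cos(a),cy+r*math.sin(a),z] for a in(0,math.pi/2,math.pi,-math.pi/2)]
  print(n,S(P),T(P))
print('tip4',S([.4735+.128*.94,-.38+.128*.342,.071]),T([.4735+.128*.94,-.38+.128*.342,.071]))
a=cv2.imread('pics/s9.png')[115:180,320:410];b=cv2.imread('pics/t9.png')[200:305,440:520]
cv2.imwrite('pics/zz.png',np.hstack([cv2.resize(a,(540,390),interpolation=cv2.INTER_CUBIC),cv2.resize(b,(258,390),interpolation=cv2.INTER_CUBIC)]))"
```

```text
p1 [[252.0, 72.0], [301.0, 120.0], [373.0, 92.0], [323.0, 46.0]] [[691.0, 175.0], [623.0, 247.0], [699.0, 318.0], [767.0, 245.0]]
p2 [[262.0, 69.0], [303.0, 110.0], [365.0, 86.0], [322.0, 47.0]] [[695.0, 185.0], [637.0, 247.0], [701.0, 307.0], [760.0, 245.0]]
p4 [[281.0, 69.0], [308.0, 95.0], [348.0, 80.0], [320.0, 54.0]] [[698.0, 207.0], [660.0, 247.0], [702.0, 286.0], [740.0, 246.0]]
tip4 [[206.0, 76.0]] [[652.0, 129.0]]
```

The predicted rim and tip, (314,75) and (206,76), match the view within about 1 px, so pan_4 is seated flat. Next is pan_5.

Request:
arm_command(series=[0, 0, 4, 0, 0, 0, 0.6, 0, 0, 8, 0, 0, 0, 0.6, 0, 0, 11, 0, 0, 0, 0.6, 0, 0, 12, 0, 0, 0, 0.6, 0, 0, 12.6, 0, 0, 0, 0.6, 0, 0, 12.6, 0, 0, 0, 0.6])

```text
time: 23.58
eef_pos: [0.6668, -0.1915, 0.0233]
tcp_rot: [0.63, 0.777, -0.0, -0.001]
contact_force: [-0.2, -0.0, 0.3]
opening: 0.398
finger_force: 0.0
```

Request:
arm_command(series=[0, 0, 0, 0, 0, 0, 1, 0, 0, 0, 0, 0, 0, 1, 0, 0, 0, 0, 0, 0, 1, 0, 0, 0, 0, 0, 0, 1, 0, 0, 0, 0, 0, 0, 1, 0, 0, 0, 0, 0, 0, 1], force=100)

```text
time: 24.08
eef_pos: [0.669, -0.1929, 0.0266]
tcp_rot: [0.63, 0.777, 0.0, 0.003]
contact_force: [1.3, -2.6, 5.8]
opening: 0.139
finger_force: 99.2
```

Request:
arm_command(series=[0, 0, -2, 0, 0, 0, 1, 0, 0, -5, 0, 0, 0, 1, 0, 0, -9, 0, 0, 0, 1, 0, 0, -13, 0, 0, 0, 1, 0, 0, -13, 0, 0, 0, 1])

```text
time: 24.5
eef_pos: [0.6716, -0.193, 0.1645]
tcp_rot: [0.629, 0.777, 0.002, 0.007]
contact_force: [2.0, -1.5, 1.1]
opening: 0.134
finger_force: 98.3
```

```bash
python3 -c "
from h import *
plan((.62,-.33,.155,116),(.5365,-.4554,.155,130))"
```

```text
now [ 0.6716 -0.193   0.1645] psi 102.0 q [0.629 0.777 0.002 0.007] op 0.134 t 24.5
(0.62, -0.33, 0.155, 116) -> -12.3 -7.9 1.0 turn z -14.0 rows 3.5
(0.5365, -0.4554, 0.155, 130) -> -7.6 -13.0 -0.0 turn z -14 rows 3.6
```

Request:
arm_command(series=[-12.3, -7.9, 1, 0, 0, -14, 1, -12.3, -7.9, 1, 0, 0, -14, 1, -12.3, -7.9, 1, 0, 0, -14, 1, -12.3, -7.9, 1, 0, 0, -14, 1, -12.3, -7.9, 1, 0, 0, -14, 1, -12.3, -7.9, 1, 0, 0, -14, 1])

```text
time: 25.0
eef_pos: [0.614, -0.3287, 0.1424]
tcp_rot: [0.531, 0.847, 0.0, -0.001]
contact_force: [0.5, 0.0, -0.7]
opening: 0.139
finger_force: 98.3
```

Request:
arm_command(series=[-7.6, -13, 0, 0, 0, -14, 1, -7.6, -13, 0, 0, 0, -14, 1, -7.6, -13, 0, 0, 0, -14, 1, -7.6, -13, 0, 0, 0, -14, 1, -7.6, -13, 0, 0, 0, -14, 1, -7.6, -13, 0, 0, 0, -14, 1, -7.6, -13, 0, 0, 0, -14, 1])

```text
time: 25.58
eef_pos: [0.5324, -0.4516, 0.1434]
tcp_rot: [0.422, 0.906, 0.001, -0.0]
contact_force: [-0.6, 0.2, -0.6]
opening: 0.137
finger_force: 98.3
```

```bash
python3 -c "
from h import *
plan((.5374,-.4562,.075,130))"
```

```text
now [ 0.5324 -0.4516  0.1434] psi 130.0 q [ 0.422  0.906  0.001 -0.   ] op 0.137 t 25.5833
(0.5374, -0.4562, 0.075, 130) -> -0.7 0.1 6.8 turn z 0.0 rows 1.6
```

Request:
arm_command(series=[-0.7, 0.1, 2.5, 0, 0, 0, 1, -0.7, 0.1, 5, 0, 0, 0, 1, -0.7, 0.1, 6.3, 0, 0, 0, 1, -0.7, 0.1, 6.3, 0, 0, 0, 1, -0.7, 0.1, 6.3, 0, 0, 0, 1])

```text
time: 26.0
eef_pos: [0.5372, -0.4561, 0.0797]
tcp_rot: [0.422, 0.907, 0.001, -0.001]
contact_force: [0.6, -0.3, -0.4]
opening: 0.136
finger_force: 98.3
```

```bash
python3 -c "
from h import *
snap('side','s10.png')
plan((.5374,-.4562,.0235,130))"
```

```text
now [ 0.5378 -0.4573  0.0815] psi 130.0 q [ 0.422  0.906 -0.     0.   ] op 0.135 t 26.05
(0.5374, -0.4562, 0.0235, 130) -> 0.1 0.0 5.8 turn z 0.0 rows 1.4
```

Request:
arm_command(series=[0.1, 0, 1, 0, 0, 0, 1, 0.1, 0, 2, 0, 0, 0, 1, 0.1, 0, 3, 0, 0, 0, 1, 0.1, 0, 4, 0, 0, 0, 1, 0.1, 0, 5, 0, 0, 0, 1, 0.1, 0, 5.5, 0, 0, 0, 1, 0.1, 0, 5.8, 0, 0, 0, 1, 0.1, 0, 5.8, 0, 0, 0, 1])

```text
time: 26.72
eef_pos: [0.5358, -0.457, 0.0229]
tcp_rot: [0.423, 0.906, 0.0, -0.001]
contact_force: [-1.2, 2.4, 2.6]
opening: 0.134
finger_force: 98.9
```

It's seated, with a light contact force at the expected height. Release, lift and look.

Request:
arm_command(series=[0, 0, 0, 0, 0, 0, 0.6, 0, 0, 0, 0, 0, 0, 0.6, 0, 0, 0, 0, 0, 0, 0.6, 0, 0, 0, 0, 0, 0, 0.6, 0, 0, -2, 0, 0, 0, 0.6, 0, 0, -5, 0, 0, 0, 0.6, 0, 0, -9, 0, 0, 0, 0.6, 0, 0, -14, 0, 0, 0, 0.6, 0, 0, -14, 0, 0, 0, 0.6])

```text
time: 27.47
eef_pos: [0.5393, -0.4606, 0.173]
tcp_rot: [0.423, 0.906, -0.003, 0.007]
contact_force: [0.8, -0.8, 1.9]
opening: 0.4
finger_force: 0.0
```

```bash
python3 -c "
from h import *
plan((.6,-.2,.25,110),(.55,.1,.25,90),(.40,.4,.25,81))"
```

```text
now [ 0.5393 -0.4606  0.173 ] psi 130.0 q [ 0.423  0.906 -0.003  0.007] op 0.4 t 27.4667
(0.6, -0.2, 0.25, 110) -> 16.1 21.4 -7.7 turn z 20.0 rows 6.7
(0.55, 0.1, 0.25, 90) -> 29.9 5.6 -0.0 turn z 20 rows 7.3
(0.4, 0.4, 0.25, 81) -> 30.0 -15.0 -0.0 turn z 9 rows 8.0
```

Request:
arm_command(series=[16.1, 21.4, -7.7, 0, 0, -15, 1, 16.1, 21.4, -7.7, 0, 0, -15, 1, 16.1, 21.4, -7.7, 0, 0, -15, 1, 16.1, 21.4, -7.7, 0, 0, -15, 1, 16.1, 21.4, -7.7, 0, 0, -15, 1, 16.1, 21.4, -7.7, 0, 0, -15, 1, 16.1, 21.4, -7.7, 0, 0, -15, 1, 16.1, 21.4, -7.7, 0, 0, -15, 1, 16.1, 21.4, -7.7, 0, 0, -15, 1])

```text
time: 28.22
eef_pos: [0.5975, -0.1952, 0.2409]
tcp_rot: [0.3, 0.954, -0.0, 0.001]
contact_force: [-0.4, -0.6, -0.2]
opening: -0.001
finger_force: 0.0
```

```bash
python3 -c "
from h import *
plan((.55,.1,.25,160))"
```

```text
now [ 0.5975 -0.1952  0.2409] psi 145.1 q [ 0.3    0.954 -0.     0.001] op -0.001 t 28.2167
(0.55, 0.1, 0.25, 160) -> 20.8 21.5 -0.9 turn z -14.9 rows 7.2
```

Request:
arm_command(series=[20.8, 21.5, -0.9, 0, 0, -15, 1, 20.8, 21.5, -0.9, 0, 0, -15, 1, 20.8, 21.5, -0.9, 0, 0, -15, 1, 20.8, 21.5, -0.9, 0, 0, -15, 1, 20.8, 21.5, -0.9, 0, 0, -15, 1, 20.8, 21.5, -0.9, 0, 0, -15, 1, 20.8, 21.5, -0.9, 0, 0, -15, 1, 20.8, 21.5, -0.9, 0, 0, -15, 1])

```text
time: 28.88
eef_pos: [0.5488, 0.1026, 0.2484]
tcp_rot: [0.172, 0.985, 0.001, -0.001]
contact_force: [-0.7, -0.2, -1.2]
opening: -0.002
finger_force: 0.0
```

```bash
python3 -c "
from h import *
import math
c=snap('side','s11.png');d=snap('top','t11.png')
a=c['color'][100:180,315:415];b=d['color'][195:305,440:520]
cv2.imwrite('pics/n11.png',np.hstack([cv2.resize(a,(500,400),interpolation=cv2.INTER_CUBIC),cv2.resize(b,(291,400),interpolation=cv2.INTER_CUBIC)]))
S=lambda P:((proj(c,P)-[315,100])*5).round(0).tolist()
T=lambda P:((proj(d,P)-[440,195])*400/110+[500,0]).round(0).tolist()
for n,h,z in(('2',90,.066),('4',20,.071),('5',-50,.076)):
  t=[.472+.128*math.cos(math.radians(h)),-.379+.128*math.sin(math.radians(h)),z];print(n,S(t),T(t))
for n,r,z in(('p4',.0405,.065),('p5',.0295,.07)):
  P=[[.472+r*math.cos(a),-.379+r*math.sin(a),z] for a in(0,math.pi/2,math.pi,-math.pi/2)];print(n,S(P),T(P))
u=np.array([.989,-.148]);h=np.array([.4504,.4185]);print(h-.08*u,h+.015*u)
plan((.3713,.4303,.2,171.5),(.3713,.4303,.057,171.5),(.4652,.4163,.057,171.5))"
```

```text
2 [[214.0, 334.0]] [[501.0, 207.0]]
4 [[40.0, 203.0]] [[601.0, 56.0]]
5 [[153.0, 71.0]] [[784.0, 99.0]]
p4 [[187.0, 189.0], [242.0, 241.0], [321.0, 210.0], [265.0, 160.0]] [[659.0, 155.0], [611.0, 206.0], [664.0, 255.0], [713.0, 204.0]]
p5 [[206.0, 185.0], [246.0, 222.0], [304.0, 200.0], [263.0, 163.0]] [[662.0, 167.0], [626.0, 205.0], [665.0, 241.0], [701.0, 203.0]]
[0.37128 0.43034] [0.465235 0.41628 ]
now [0.5498 0.0994 0.2483] psi 160.1 q [ 0.173  0.985 -0.    -0.   ] op 0.0 t 28.9833
(0.3713, 0.4303, 0.2, 171.5) -> 28.1 25.0 4.8 turn z -11.4 rows 9.1
(0.3713, 0.4303, 0.057, 171.5) -> 0.0 0.0 14.3 turn z -0.0 rows 3.4
(0.4652, 0.4163, 0.057, 171.5) -> -9.5 0.0 -0.0 turn z -0.0 rows 2.3
```

View pics/n11.png

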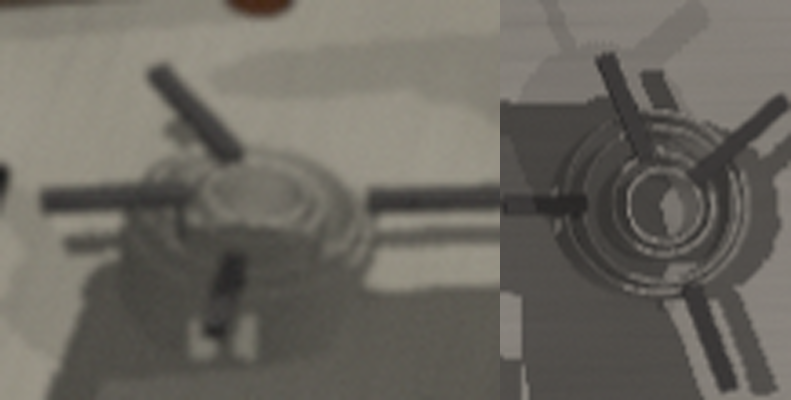

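The nest is right. The handle tips, in side crop, are at (43,202), (157,70) and (215,335), matching the values predicted for flat pans within 4 px, and the rims are concentric. Now the toggle.

Request:
arm_command(series=[28.1, 25, 4, 0, 0, -11.4, 1, 28.1, 25, 4, 0, 0, -11.4, 1, 28.1, 25, 4, 0, 0, -11.4, 1, 28.1, 25, 4, 0, 0, -11.4, 1, 28.1, 25, 4, 0, 0, -11.4, 1, 28.1, 25, 4, 0, 0, -11.4, 1, 28.1, 25, 4, 0, 0, -11.4, 1, 28.1, 25, 4, 0, 0, -11.4, 1, 28.1, 25, 4, 0, 0, -11.4, 1, 28.1, 25, 4, 0, 0, -11.4, 1])

```text
time: 29.82
eef_pos: [0.3699, 0.4325, 0.2071]
tcp_rot: [0.074, 0.997, -0.0, -0.001]
contact_force: [-0.3, -0.7, -0.1]
opening: 0.001
finger_force: 0.0
```

```bash
python3 -c "
from h import *
plan((.3713,.4303,.057,171.5),(.4652,.4163,.057,171.5))"
```

```text
now [0.3699 0.4325 0.2071] psi 171.5 q [ 0.074  0.997 -0.    -0.001] op 0.001 t 29.8167
(0.3713, 0.4303, 0.057, 171.5) -> -0.2 -0.2 15.0 turn z 0.0 rows 3.6
(0.4652, 0.4163, 0.057, 171.5) -> -9.5 0.0 -0.0 turn z -0.0 rows 2.3
```

Request:
arm_command(series=[-0.2, -0.2, 4, 0, 0, 0, 1, -0.2, -0.2, 8, 0, 0, 0, 1, -0.2, -0.2, 12, 0, 0, 0, 1, -0.2, -0.2, 15, 0, 0, 0, 1, -0.2, -0.2, 15, 0, 0, 0, 1, -0.2, -0.2, 15, 0, 0, 0, 1])

```text
time: 30.32
eef_pos: [0.3739, 0.4253, 0.0569]
tcp_rot: [0.077, 0.997, -0.002, -0.002]
contact_force: [-0.5, 0.4, 0.7]
opening: -0.001
finger_force: 0.0
```

Request:
arm_command(series=[-2, 0, 0, 0, 0, 0, 1, -3.5, 0, 0, 0, 0, 0, 1, -5, 0, 0, 0, 0, 0, 1, -6.5, 0, 0, 0, 0, 0, 1, -8, 0, 0, 0, 0, 0, 1, -9.2, 0, 0, 0, 0, 0, 1, -9.5, 0, 0, 0, 0, 0, 1, -9.5, 0, 0, 0, 0, 0, 1])

```text
time: 30.98
eef_pos: [0.4661, 0.4139, 0.0596]
tcp_rot: [0.076, 0.997, -0.0, -0.003]
contact_force: [-6.6, -0.5, 6.3]
opening: -0.002
finger_force: 4.6
```

Request:
arm_command(series=[4, 0, 0, 0, 0, 0, 1, 8, 0, 0, 0, 0, 0, 1, 9, 0, 0, 0, 0, 0, 1, 9, 0, -4, 0, 0, 0, 1, 9, 0, -8, 0, 0, 0, 1, 9, 0, -12, 0, 0, 0, 1, 9, 0, -15, 0, 0, 0, 1, 9, 0, -15, 0, 0, 0, 1])

```text
time: 31.65
eef_pos: [0.3825, 0.4301, 0.2185]
tcp_rot: [0.075, 0.997, 0.005, 0.006]
contact_force: [0.5, -0.4, 0.5]
opening: -0.001
finger_force: 0.0
```

```bash
python3 -c "
from h import *
import math
c=snap('side','s12.png');plan()
A=cv2.imread('pics/s11.png').astype(int).sum(2);B=c['color'].astype(int).sum(2)
# paddle black head: dark blob around predicted heads
u=np.array([.989,-.148]);h=np.array([.4504,.4185])
for n,s in(('on',-1),('off',1)):
  P=proj(c,[*(h+s*u*.061*math.sin(.6)),.05+.061*math.cos(.6)])[0];x,y=P.round().astype(int)
  print(n,P.round(1),'before',A[y-2:y+3,x-2:x+3].mean().round(),'after',B[y-2:y+3,x-2:x+3].mean().round())
"
```

```text
now [0.3812 0.429  0.2146] psi 171.4 q [0.075 0.997 0.003 0.004] op 0.004 t 31.7
on [318.9 402.3] before 76.0 after 303.0
off [282.9 387.2] before 295.0 after 78.0
```

The toggle head's dark spot moved from the "on" position to the "off" position. Final numeric check of the rotary mark and the nest, then hand in.

```bash
python3 -c "
from h import *
import math
c=snap('side');B=c['color'].astype(int);A=cv2.imread('pics/s11.png').astype(int)
a=np.array([.434,.316]);y0=-8.5
for deg in(0,10,20,40,80):
  t=math.radians(180+y0-deg);P=proj(c,[*(a+.013*np.array([math.cos(t),math.sin(t)])),.089])[0].round().astype(int)
  print(deg,P,B[P[1]-1:P[1]+2,P[0]-1:P[0]+2].sum(2).max())
for n,r in(('nest',(100,180,315,415)),('plate',(185,285,235,360))): print(n,np.abs(A-B)[r[0]:r[1],r[2]:r[3]].mean().round(1))
P=B[330:372,300:350].sum(2);ys,xs=np.where(P>430);print(len(xs),xs.mean()+300 if len(xs) else 0,ys.mean()+330 if len(xs) else 0)
"
```

```text
0 [330 350] 232
10 [329 351] 234
20 [329 352] 154
40 [327 353] 101
80 [322 354] 84
nest 18.9
plate 17.9
0 0 0
```

```bash
python3 -c "
from h import *
print(ctrl.sign_off())"
```

```text
the job is handed in; nothing more can be done
None
```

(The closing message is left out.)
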